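Post a used cork through the sprung flap

ROBOT

A 6-joint arm with a two-finger parallel gripper is mounted at the origin on a cart in front of the work surface, level with it; the furniture and walls round the work are solid. World frame = base frame: x ahead of the robot, y to its left, z up, the work surface at z = 0. Lengths are in mm, angles in rad, forces in N, time in s.
With the tool pointing down it reaches from about 350 to 975 mm from the base axis. Payload 7.1 kg.
Tool frame: the origin (TCP) lies midway between the tips of the shut fingers; the grasp point (between the pads) lies 19 mm behind it (ctrl.grip_depth is the distance from the TCP to the grasp point, in mm); z points along the fingers, y is the line along which they close (so a half turn about z gives the same grasp; the last joint's range is limited). The gripper opens to 88 mm and grips with 3 to 60 N. Pads are 20 mm wide; open, the fingers measure 115 mm over their backs; the gripper's body (75 mm by 178 mm) begins 61 mm behind the grasp point.
Start: joints at [1.146, 0.423, 1.63, -0, 1.089, -0.019], TCP at [246.689, 574.238, 222.675] pointing down, gripper open.
Joint ranges: [-3, 3], [-0.9, 2.11], [0.09, 2.58], [-1.31, 4.45], [0.11, 2.69], [-2.54, 2.54]. Speed limits (rad/s): [2.39, 2.39, 3.01, 3.14, 3.14, 3.14].

INTERFACE

Orientations are given as a rotation vector (axis times angle).
In Python, from workcell import ctrl, cams gives the robot as it stands.
- The arm moves only by the tool move_arm, never from a script. Its argument "steps" is a list of rows, each a list of 3 entries, a list of its own where there are three numbers: the shift along the tool's x, y, z in units of 25 mm (1.0 is 25 mm), then the turn about the tool's z in units of 5 degrees (1.0 is 5 degrees), then the closure, from 0 (fully open) to 1 (shut). A call has 1 to 20 rows; each row shifts and turns the commanded pose from where the row before left it, along the tool's axes as they then stand; what a row does not reach is not made up. A row lasts 1/12 s, in which the tool goes at most 41.7 mm and 7.16 degrees, less where a joint would pass 70% of its speed; a pose out of reach is approached as far as the arm can. A call is refused whole if a number of a shift passes 1 or a number of a turn 1, either way. A call with a gripper value outside its range is refused whole. The fingers move at their own pace and stop on an object; the grip force is fixed at half the most. Time passes only in rows, so rows that do not move let the fingers close. It gives the time, the measured TCP pose, the force, the opening and the grip force at its end, in the units of the state.
- ctrl.get_obs(): the state, without advancing time (a new reading comes with each control period).
- cams.get_image(name): name is "scene" or "top" or "wrist"; returns a dict with "image" (420x560x3 uint8, red, green, blue), "camera_matrix" (3x3 intrinsics, pixels), "xyz" and "rotation" of the camera in the world; the wrist camera has in their place "mount" (4x4, takes a point from camera to tool coordinates, whose origin is the TCP and whose axes are the flange's). Camera axes: x right, y down, z forward; pixel columns grow to the right and rows downward; lengths in mm; the calibration is good to about 2 mm. The wrist camera is an equidistant fisheye: a pixel r from the principal point sees the ray r / f radians off the axis. A picture is of the moment at which its call begins: read the wrist's pose just before it. There is no depth.
- ctrl.close_job(): hands the job in; it is judged then, once.
Trained networks look in the newest picture that a camera, given by its name, has taken for a name from the list of things; names that differ only in an ending like _2 or _b are one class to them, and where a whole thing is asked for, a point or a joint stands for the part that bears it (a point fixed in the world has none). Each returns a list of dicts, best first, with "p" (0 to 1); they miss things now and then, are a little off and sometimes report something else, mostly with a low value. They report only what shows in the picture. A call takes as long as a camera call.
- cams.boxes_of(camera, thing): "rect" ([centre column, centre row, width, height] in pixels, round what is visible of it).
- cams.cut_out(camera, thing): "pixels" (420x560 bool, what is visible of it) and "rect" ([centre column, centre row, width, height] in pixels, round what is visible of it).
The state is a dict: "t": time; "qpos": joint angles; "qvel": joint speeds; "joint_torque": joint torques, N m; "ee_pos": TCP position; "orientation": TCP orientation; "ft_force": force on the tool from outside, world axes, zero at the start; "moment": the same for the moment, N m; "width": finger opening in mm; "grasp_force": force on a finger pad.
Only numpy, scipy, OpenCV 4.12 (cv2) and the standard library are available. Lean on these libraries where they do the work, as an engineer would, in place of code of your own. Each camera call takes 0.05 s, during which the arm holds its last target. There are 200 camera calls.

TASK

A used cork is lying on the sill of the cork collecting box on the barrel. Push the box's spring-loaded flap open with one finger of the gripper and, while that finger holds it open, push the cork through with the other finger so that it drops inside; then draw the fingers out and let the flap close fully. Do not pick the cork up, and do not disturb the things standing round the box.

Things in the scene. Friction and masses are not known exactly. Their poses are not given: they have to be found in the camera images.
- cork_box: Cork collecting box: brown oak, dark sill and roof, clear front window, steel flap. Fixed to the barrel top. 160 mm deep (its x), 146 wide (its y), 135 high. Origin: centre of its underside; x from the front (-80 mm) to the back (+80), z up. Sill at x -80 to -15, mouth with flap at x -15 to +45, roof (135 mm high) behind. Hollow down to a floor 6 mm thick, below the sill too.
- sill_mid (a point): Middle of the level sill: box x -47.5 mm, y 0, 85 mm above the barrel top. The sill is 130 mm wide between walls 8 mm thick and 12 mm higher than it; open above and at the front. A lip 3 mm high runs along its front (box x -78 mm); towards the mouth it is plain and level, so a cork pushed there slides or rolls on freely. Axes as the box.
- mouth (a point): Middle of the sill's inner edge, where the mouth begins: box x -15 mm, y 0, 85 mm above the barrel top. The mouth is 130 mm wide between side walls that slope up with the shut flap. Axes as the box.
- flap_hinge (a point): Middle of the flap's hinge, its top edge: box x +45 mm, y 0, 127 mm above the barrel top; the pin runs along the box's y, knuckles 4.5 mm in radius. The roof begins here. A finger reaching down into the mouth must stay in front of it.
- flap_edge (a point): Middle of the flap's lower edge (rolled, 6 mm thick). Shut, it lies about 1 mm behind the sill's inner edge and level with the sill; opening, it goes down into the box and towards the back.
- flap (a joint): Flap angle, rad: 0 shut, 0.9 fully open. Steel plate 127 mm wide, 72 mm from hinge to lower edge; shut, it slopes 35 degrees down to the front. Swings only inwards. A spring shuts it when let go: 0.10 N m at shut, 0.15 at 0.5 rad (2 to 4 N at a finger). A lying cork drops past it at about 0.4 rad and more; shoved against the shut flap it does not go in.
- cork: The used cork to post: a cylinder 24 mm across and 44 mm long, 8 to 17 g, lying on the sill across the box (its long axis, its own y, within 0.2 rad of the box's y), so it slides or rolls when pushed towards the mouth. Origin: on its skin, at the underside as it lies at the start.
- cork_mid (a point): The cork's centre: at the start 12 mm above the sill, 19 to 42 mm before the mouth and up to 30 mm to either side of the box's middle.
- foil_cutter: red-handled horseshoe foil cutter, 35 x 64 x 16 mm, loose on the barrel top, not to be disturbed. Origin: centre of its underside.
- standing_cork: another used cork, 24 mm across and 44 mm tall, standing upright, loose on the barrel top, not to be disturbed. Origin: centre of its underside.
- waiter_corkscrew: folded waiter's corkscrew, 22 x 112 x 12 mm, loose on the barrel top, not to be disturbed. Origin: centre of its underside.
- stopper: brass-headed bottle stopper standing on its head, 42 mm across, 38 mm tall, loose on the barrel top, not to be disturbed. Origin: centre of its underside.
- decanting_cradle: Fixed stand with a dark bottle slanting in it, to the right of the box, base about 200 x 120 mm; the bottle's neck rises to 0.28 m and points at the robot: pass over or round it. (The wall by the robot's right side carries a lamp switch at about x 0.20, y -0.38, 0.36 m high; keep the gripper clear of it.) Origin: underside of the base.

How it is judged (in metres and radians):
On the way, in this order (a step that is already met when the one before it is completed fails the run):
1. a finger pushes the flap open while the cork is still on the sill (value of joint flap above 0.1 rad and contact force between the fingers and flap above 0.2 N and z of cork_mid in the frame of cork_box above 0.09 m and x of cork_mid in the frame of cork_box below -0.012 m), for 0.05 s.
2. the cork drops below the sill into the mouth while a finger holds the flap open (value of joint flap above 0.25 rad and contact force between the fingers and flap above 0.2 N and z of cork_mid in the frame of cork_box below 0.08 m and x of cork_mid in the frame of cork_box between -0.02 and 0.07 m and y of cork_mid in the frame of cork_box between -0.065 and 0.065 m).
At the end, for the whole second after the job is handed in: The cork lies at rest inside the box, its centre at least 20 mm below the sill, and the flap is shut (within 0.06 rad) (x of cork_mid in the frame of cork_box between -0.08 and 0.08 m and y of cork_mid in the frame of cork_box between -0.065 and 0.065 m and z of cork_mid in the frame of cork_box between 0.005 and 0.065 m and value of joint flap below 0.06 rad and linear speed of cork below 0.03 m/s); the robot touches nothing.
It fails at once if the cork is lifted: its centre rises more than 15 mm above where it lay on the sill (z of cork_mid in the frame of cork_box above 0.112 m).
It fails at once if the cork is pushed off the sill and falls beside the box (x of cork_mid in the frame of cork_box below -0.092 m or y of cork_mid in the frame of cork_box below -0.08 m or y of cork_mid in the frame of cork_box above 0.08 m).
It fails at once if one of the loose things on the barrel is moved by more than 20 mm (distance of any of foil_cutter, standing_cork, waiter_corkscrew, stopper from where it was at the start of the episode above 0.02 m).
It also fails if it takes over 40 s, if anything falls off the work surface, if the arm or the gripper's body presses on something with over 40 N, if the wrist force passes 120 N, or if a joint passes its speed limit or range.

## Working session

There is one attempt and no reset: what is moved stays moved. The work goes in short steps, Python scripts to look and compute and a tool call to move; the robot and the scene stay as the last step left them, time stands still between calls to the robot, and variables do not carry over. Pictures are saved under pics/ and viewed, at most 10 in all, crops included, and the job is handed in when it is done.

Besides the shell and the picture viewer there is one more tool, called after "Request:" as a command line: name --argument value ..., lists and objects as JSON in quotes. move_arm: Moves the arm, as the interface text tells. Its arguments: {"type":"object","properties":{"steps":{"type":"array"}},"required":["steps"]}

```bash
mkdir -p pics; python3 - <<'E'
from workcell import ctrl,cams
import cv2,numpy as np
o=ctrl.get_obs();print({k:np.round(v,3) for k,v in o.items()})
for n in("scene","top"):
    d=cams.get_image(n);cv2.imwrite(f"pics/{n}0.png",d["image"][:,:,::-1])
    print(n,d["camera_matrix"].round(1).tolist(),np.round(d["xyz"],1),np.round(d["rotation"],4).tolist())
    for t in("cork_box","cork","flap","standing_cork","foil_cutter","waiter_corkscrew","stopper","decanting_cradle"):
        print(t,[(round(b["p"],2),np.round(b["rect"],1).tolist()) for b in cams.boxes_of(n,t)[:2]])
E
```

```text
{'t': np.float64(0.0), 'qpos': array([ 1.146,  0.424,  1.631, -0.   ,  1.089, -0.019]), 'qvel': array([ 0.002,  0.001,  0.001, -0.001,  0.001,  0.   ]), 'joint_torque': array([ 1.0000e-03, -5.4462e+01, -2.7367e+01,  6.4000e-02,  2.3000e-02,
       -0.0000e+00]), 'ee_pos': array([246.474, 573.759, 221.914]), 'orientation': array([-6.330e-01, -3.077e+00,  2.000e-03]), 'ft_force': array([-0.09 ,  0.794, -0.503]), 'moment': array([-0.032, -0.006,  0.003]), 'grasp_force': np.float64(0.0), 'width': np.float64(87.714)}
scene [[398.8, 0.0, 285.9], [0.0, 398.8, 214.3], [0.0, 0.0, 1.0]] [495.7 381.4 822.6] [-0.0884, 2.9945, -0.8729]
cork_box [(0.59, [276.9, 317.9, 118.4, 116.6]), (0.19, [293.3, 287.4, 18.2, 24.6])]
cork [(0.74, [275.9, 317.2, 116.2, 116.3]), (0.69, [293.7, 287.2, 25.8, 28.3])]
flap [(0.86, [270.2, 315.6, 58.9, 59.9])]
standing_cork [(0.68, [349.4, 249.6, 9.8, 19.0])]
foil_cutter [(0.59, [214.1, 252.7, 22.1, 26.8])]
waiter_corkscrew [(0.6, [276.4, 315.8, 118.7, 115.0])]
stopper []
decanting_cradle [(0.49, [294.9, 286.9, 19.4, 21.9])]
top [[473.6, 0.0, 274.2], [0.0, 473.6, 203.3], [0.0, 0.0, 1.0]] [475.4 -73.6 950.3] [-2.1669, 2.1552, -0.0483]
cork_box [(0.96, [180.4, 213.9, 124.5, 119.8])]
cork [(0.91, [206.6, 228.3, 21.0, 20.6])]
flap [(0.8, [177.9, 207.5, 79.9, 64.6]), (0.23, [367.4, 265.2, 18.8, 19.7])]
standing_cork [(0.54, [280.4, 292.2, 13.1, 13.9]), (0.26, [204.0, 228.9, 29.8, 20.9])]
foil_cutter [(0.96, [269.5, 135.2, 32.7, 27.3])]
waiter_corkscrew []
stopper [(0.59, [367.2, 264.4, 21.6, 21.1])]
decanting_cradle []
```

View pics/top0.png

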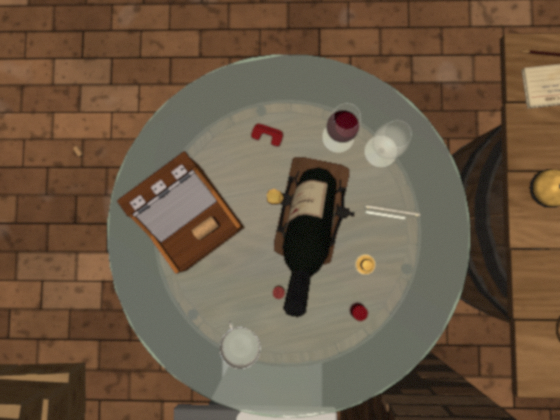

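View pics/scene0.png

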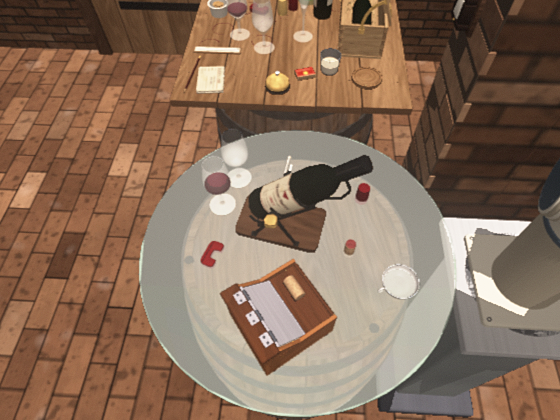

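The top view shows the box at about (180,212), with its roof at upper left and its front at lower right. The cork is on the sill at (206,229). In the scene view the box is at (278,316) and the cork at (294,287). I'll zoom in to read the corners.

```bash
python3 - <<'E'
import cv2
a=cv2.imread("pics/top0.png")[145:280,110:250];b=cv2.imread("pics/scene0.png")[255:375,215:340]
cv2.imwrite("pics/c1.png",cv2.resize(a,None,fx=4.2,fy=4.2,interpolation=cv2.INTER_CUBIC))
cv2.imwrite("pics/c2.png",cv2.resize(b,None,fx=4.8,fy=4.8,interpolation=cv2.INTER_CUBIC))
E
```

```text
(no output)
```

View pics/c1.png

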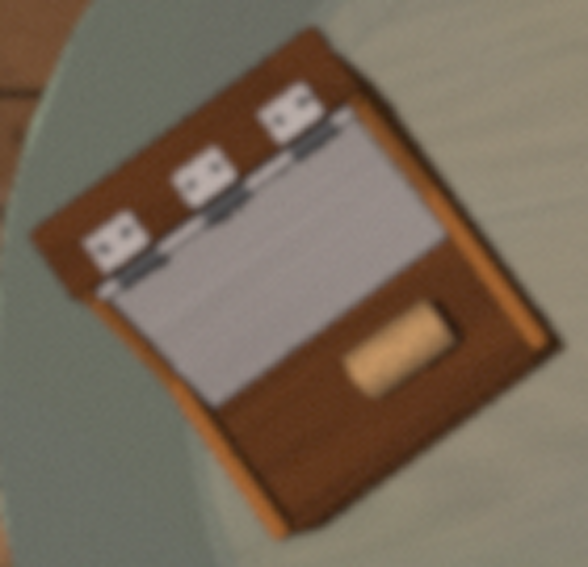

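View pics/c2.png

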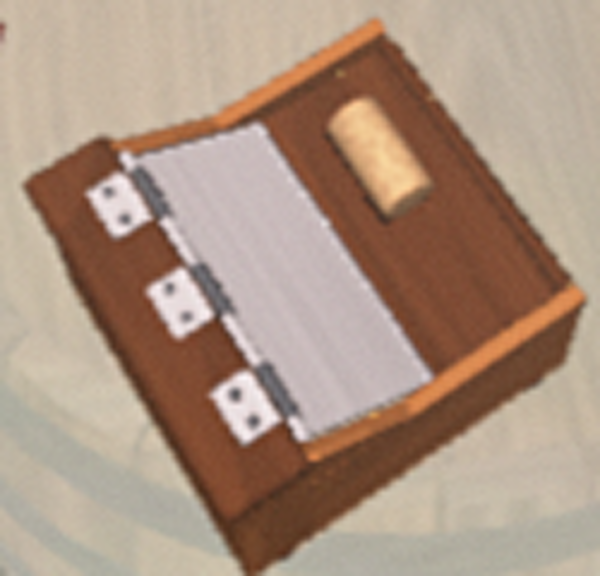

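The top crop shows the flap's lower edge from (447,237) to (215,405), the roof's back corners at (315,25) and (30,235), and the cork at (402,349). In the scene crop the edge runs from (265,123) to (432,378) and the cork is at (380,157). Next I fit the box pose.

```bash
cat > h.py <<'E'
from workcell import ctrl,cams
import numpy as np, cv2
from scipy.optimize import least_squares
from scipy.spatial.transform import Rotation as R
def proj(d,P):
    r=R.from_rotvec(d["rotation"]) if np.size(d["rotation"])==3 else R.from_matrix(d["rotation"])
    q=r.inv().apply(np.atleast_2d(P)-d["xyz"])@np.array(d["camera_matrix"]).T
    return q[:,:2]/q[:,2:]
def box2w(b,P):
    return R.from_euler('z',b[2]).apply(np.atleast_2d(P))+[b[0],b[1],0]
E
cat > fit.py <<'E'
from h import *
M=np.array([[-14,-63.5,87],[-14,63.5,87],[80,-73,135],[80,73,135],[-80,-69,97],[-80,69,97],[45,-63.5,128],[45,63.5,128]])
T=np.array([[447,237],[215,405],[315,25],[30,235],[545,347],[280,535],[350,110],[100,292]])/4.2+[110,145]
S=np.array([[265,123],[432,378],[27,185],[235,515],[380,22],[583,295],[125,155],[303,438]])/4.8+[215,255]
D=[cams.get_image(n) for n in("top","scene")]
f=lambda b:np.concatenate([(proj(d,box2w(b,M))-p).ravel() for d,p in zip(D,(T,S))])
s=least_squares(f,[480,130,.9],loss='soft_l1',x_scale=[10,10,.1]);print(s.x.round(3));print(s.fun.reshape(-1,2).round(1).tolist())
c=[np.array([402,349])/4.2+[110,145],np.array([380,157])/4.8+[215,255]]
for d,p,i in zip(D,c,(0,1)):
    q=least_squares(lambda v:(proj(d,box2w(s.x,[v[0],v[1],98]))-p).ravel(),[-45,0]);print("cork in box",q.x.round(1))
print("sill,mouth,cork",box2w(s.x,[[-47.5,0,85],[-15,0,85]]).round(1).tolist())
tp=np.array([[360,375],[443,322]])/4.2+[110,145]
for p in tp: print(least_squares(lambda v:(proj(D[0],box2w(s.x,[v[0],v[1],98]))-p).ravel(),[-45,0]).x.round(1))
E
python3 fit.py
```

```text
[524.999 127.535   0.641]
[[-1.4, -1.1], [-2.0, -0.1], [-1.1, 0.9], [-0.6, 0.2], [-1.9, -0.3], [-0.6, 0.4], [-1.5, 0.3], [-0.3, -0.3], [-1.3, -1.2], [0.5, -0.6], [0.7, -2.3], [-0.8, -1.4], [0.9, -1.1], [0.1, -2.0], [-0.1, -0.4], [-0.2, -0.9]]
cork in box [-46.7 -21.3]
cork in box [-43.5 -17.8]
sill,mouth,cork [[486.9, 99.1, 85.0], [513.0, 118.6, 85.0]]
[-45.   -0.1]
[-47.8 -42.4]
```

Request:
move_arm --steps '[[[-0.8, -0.6, 0], 0, 0], [[-0.8, -0.6, 0], 0, 0], [[-0.8, -0.6, 0], 0, 0], [[-0.8, -0.6, 0], 0, 0], [[-0.8, -0.6, 0], 0, 0], [[-0.8, -0.6, 0], 0, 0], [[-0.8, -0.6, 0], 0, 0], [[-0.8, -0.6, 0], 0, 0], [[-0.8, -0.6, 0], 0, 0], [[-0.8, -0.6, 0], 0, 0], [[-0.8, -0.6, 0], 0, 0], [[-0.8, -0.6, 0], 0, 0], [[-0.8, -0.6, 0], 0, 0], [[-0.8, -0.6, 0], 0, 0], [[-0.8, -0.6, 0], 0, 0], [[-0.8, -0.6, 0], 0, 0], [[-0.8, -0.6, 0], 0, 0], [[-0.8, -0.6, 0], 0, 0], [[0, 0, 0], 1, 0], [[0, 0, 0], 0, 0]]'

```text
t: 2.67
ee_pos: [471.5, 183.0, 222.8]
orientation: [0.775, 3.044, 0.0]
ft_force: [-0.8, 0.2, 0.5]
width: 88.0
grasp_force: 0.0
```

```bash
cat >> h.py <<'E'
def wproj(d,o,P):
    Rt=R.from_rotvec(o["orientation"]);pt=Rt.inv().apply(np.atleast_2d(P)-o["ee_pos"])
    m=np.array(d["mount"]);pc=(pt-m[:3,3])@m[:3,:3]
    rho=np.hypot(pc[:,0],pc[:,1]);th=np.arctan2(rho,pc[:,2]);K=np.array(d["camera_matrix"])
    return K[:2,2]+K[0,0]*(th/rho)[:,None]*pc[:,:2]
E
python3 - <<'E'
from h import *
o=ctrl.get_obs();d=cams.get_image("wrist");print(d["mount"],d["camera_matrix"],o["ee_pos"])
for t in("cork","flap"):print(t,[(round(b["p"],2),np.round(b["rect"],1).tolist()) for b in cams.boxes_of("wrist",t)[:2]])
b=[525,127.5,.641]
M=np.array([[-14,-63.5,87],[-14,63.5,87],[80,-73,135],[80,73,135],[-80,-69,97],[-80,69,97],[45,-63.5,128],[45,63.5,128]])
p=wproj(d,o,box2w(b,M));print(p.round(1).tolist())
im=d["image"][:,:,::-1].copy()
import pickle;pickle.dump((o,d),open("w1.pkl","wb"))
cv2.imwrite("pics/w1.png",cv2.resize(im,None,fx=1.42,fy=1.42,interpolation=cv2.INTER_CUBIC))
E
```

```text
[[ 7.35911417e-04 -9.66553913e-01 -2.56462456e-01  6.96784918e+01]
 [ 9.99999356e-01  4.89853862e-04  1.02331070e-03 -4.27654856e-01]
 [-8.63455838e-04 -2.56463044e-01  9.66553652e-01 -1.61635137e+02]
 [ 0.00000000e+00  0.00000000e+00  0.00000000e+00  1.00000000e+00]] [[325.1922621    0.         275.05383786]
 [  0.         325.1922621  212.40703697]
 [  0.           0.           1.        ]] [471.49870133 183.01899987 222.79736417]
cork [(0.65, [202.9, 274.5, 29.9, 49.0])]
flap [(0.64, [273.9, 286.6, 101.1, 139.7])]
[[217.5, 315.7], [265.3, 213.1], [293.6, 379.0], [368.3, 262.1], [157.7, 299.8], [201.5, 181.3], [266.3, 358.4], [326.8, 253.4]]
```

View pics/w1.png

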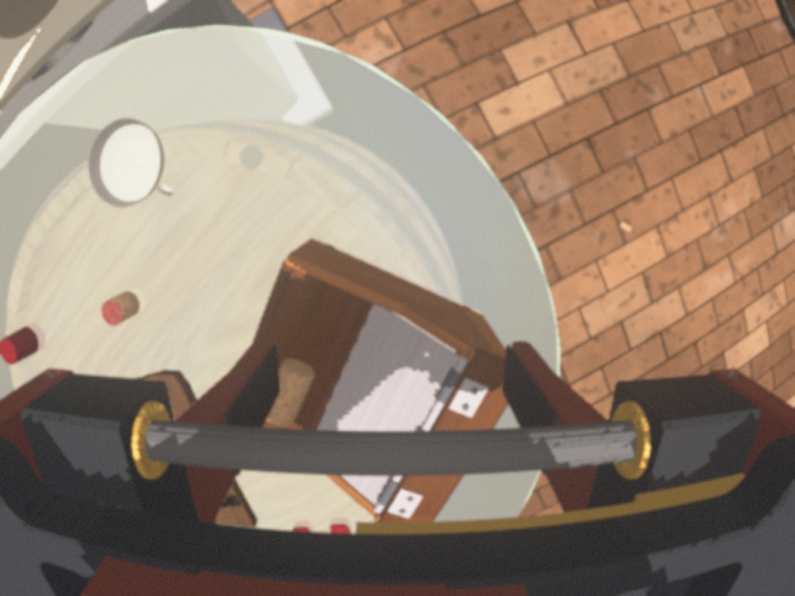

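In the wrist view the box sits between the fingers. The cork is at (293,388) in the enlarged picture and the flap's left corner at (370,305). I'll refit using all three cameras.

```bash
cat > fit2.py <<'E'
exec(open("fit.py").read().split("f=lambda")[0])
import pickle
o,d=pickle.load(open("w1.pkl","rb"))
Wm=np.array([[-14,63.5,87],[-80,73,97],[45,63.5,128]]);W=np.array([[370,305],[312,241],[470,352]])/1.42
# per-camera pixel offset (calibration) + pose + cork
ct,cs,cw=np.array([402,349])/4.2+[110,145],np.array([380,157])/4.8+[215,255],np.array([292,391])/1.42
def g(v):
    b,k,off=v[:3],[v[3],v[4],99],v[5:].reshape(3,2)
    r=[]
    for i,(dd,p,c) in enumerate(zip(D,(T,S),(ct,cs))):
        r+= [(proj(dd,box2w(b,M))+off[i]-p).ravel(),(proj(dd,box2w(b,k))+off[i]-c).ravel()]
    r+=[(wproj(d,o,box2w(b,Wm))+off[2]-W).ravel()*.6,(wproj(d,o,box2w(b,k))+off[2]-cw).ravel()*.6,v[5:]*.7]
    return np.concatenate(r)
s=least_squares(g,[525,127,.64,-45,-20]+[0]*6,x_scale=[10,10,.1,10,10]+[1]*6)
print(s.x.round(3)); print(s.fun.round(1))
E
python3 fit2.py
```

```text
[ 5.24387e+02  1.30798e+02  6.35000e-01 -4.48860e+01 -2.04000e+01
  2.80800e+00 -2.73000e-01 -1.50000e-01 -4.14000e-01  1.40100e+00
 -1.00400e+00]
[-0.2 -0.8 -1.1 -0.2  0.3  1.   0.4 -0.1 -1.   0.1  0.   0.4 -0.2  0.5
  0.7 -0.5 -0.1 -0.3 -1.1 -0.2  0.4  0.9  0.7 -1.3 -1.1  0.2  1.3  0.1
  0.2 -0.3 -0.   0.6 -0.4  0.6  0.1 -0.4  5.5 -2.8 -7.1  2.4  0.4  1.6
  0.  -0.3  2.  -0.2 -0.1 -0.3  1.  -0.7]
```

```bash
sed -i 's/^Wm=.*/Wm=np.array([[-80,69,97],[45,-63.5,128]]);W=np.array([[291,261],[378,514]])\/1.42/' fit2.py; python3 fit2.py
```

```text
[526.246 128.03    0.64  -44.928 -18.158   1.446   0.623   0.632   0.918
   0.678   0.711]
[-0.2 -1.1 -0.9 -0.1  0.2  0.9  0.6  0.  -0.8 -0.3  0.5  0.3 -0.2  0.3
  0.9 -0.4 -0.9  0.2 -1.3 -0.1  0.4  0.6  0.6 -1.2 -1.  -0.2  0.9  0.
  0.  -0.8 -0.1  0.7 -0.3  0.2  0.5  0.4 -0.9 -0.5  1.  -1.3 -0.7  1.3
  1.   0.4  0.4  0.6  0.5  0.5]
```

Request:
move_arm --steps '[[[-0.78, -0.56, 0], 0, 0], [[-0.78, -0.56, 0], 0, 0], [[-0.78, -0.55, 0], 0, 0], [[0, 0, 0.6], 0, 0], [[0, 0, 0.8], 0, 0], [[0, 0, 0.8], 0, 0], [[0, 0, 0.8], 0, 0], [[0, 0, 0], 0, 0], [[0, 0, 0], 0, 0]]'

```text
t: 3.77
ee_pos: [501.9, 119.8, 147.1]
orientation: [-0.765, -3.045, 0.002]
ft_force: [0.2, 0.1, 0.5]
width: 88.0
grasp_force: 0.0
```

```bash
python3 - <<'E'
from h import *
o=ctrl.get_obs();b=[526.2,128,.64];Rt=R.from_rotvec(o["orientation"])
w=R.from_euler('z',-b[2]).apply(o["ee_pos"]-np.array([b[0],b[1],0]));y=R.from_euler('z',-b[2]).apply(Rt.apply([0,1,0]))
print("TCP box",w.round(1),"psi",np.degrees(np.arctan2(y[1],y[0])).round(1),o["width"],o["t"]);h=(o["width"]+13.5)/2
print("F",(w+h*y).round(1),"B",(w-h*y).round(1))
a=[]
for n,(x,yy,s) in dict(top=(110,145,140),scene=(215,250,140)).items():
    d=cams.get_image(n)["image"][yy:yy+s,x:x+s,::-1];a.append(cv2.resize(d,(400,400),interpolation=cv2.INTER_CUBIC))
cv2.imwrite("pics/p2.png",np.hstack(a))
E
```

```text
TCP box [-24.4   7.9 147.1] psi 25.1 87.97439349860933 3.7667
F [ 21.6  29.4 147.1] B [-70.3 -13.7 147.2]
```

View pics/p2.png

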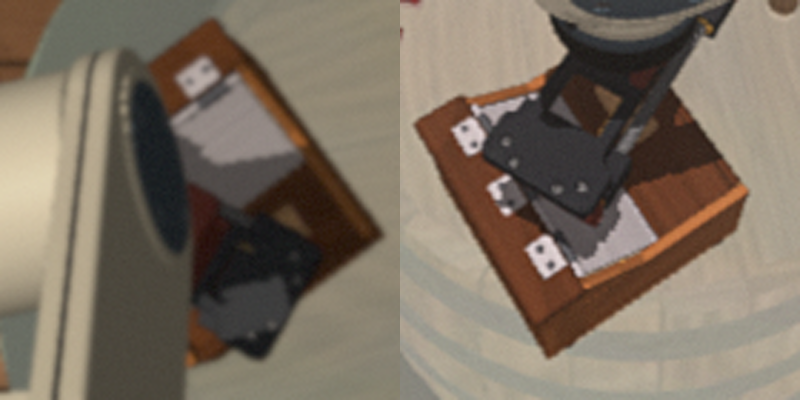

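The top and scene crops show the gripper over the box, one finger above the flap and the other in front of the cork. Going down, in two stages.

Request:
move_arm --steps '[[[0.03, -0.07, 0.4], 0, 0], [[0, 0, 0.4], 0, 0], [[0, 0, 0.4], 0, 0], [[0, 0, 0.2], 0, 0], [[0, 0, 0], 0, 0], [[0, 0, 0], 0, 0]]'

```text
t: 4.37
ee_pos: [500.2, 118.0, 112.1]
orientation: [-0.766, -3.045, 0.002]
ft_force: [-2.1, -2.8, 0.9]
width: 87.9
grasp_force: 1.6
```

Request:
move_arm --steps '[[[0, 0, 0.3], 0, 0], [[0, 0, 0.3], 0, 0], [[0, 0, 0.2], 0, 0], [[0, 0, 0], 0, 0], [[0, 0, 0], 0, 0]]'

```text
t: 4.78
ee_pos: [500.7, 118.1, 92.6]
orientation: [-0.766, -3.046, 0.001]
ft_force: [-2.1, -3.0, 0.2]
width: 87.8
grasp_force: 1.7
```

```bash
cat > st.py <<'E'
from h import *
import sys
o=ctrl.get_obs();b=[526.2,128,.64];Rt=R.from_rotvec(o["orientation"])
w=R.from_euler('z',-b[2]).apply(o["ee_pos"]-np.array([b[0],b[1],0]));y=R.from_euler('z',-b[2]).apply(Rt.apply([0,1,0]))
print("TCP box",w.round(1),"psi",np.degrees(np.arctan2(y[1],y[0])).round(1),o["width"],o["t"],o["ft_force"]);h=(o["width"]+13.5)/2
print("F",(w+h*y).round(1),"B",(w-h*y).round(1))
a=[]
for n,(x,yy,s) in dict(wrist=(150,130,200),scene=(215,250,140)).items():
    d=cams.get_image(n)["image"][yy:yy+s,x:x+s,::-1];a.append(cv2.resize(d,(400,400),interpolation=cv2.INTER_CUBIC))
cv2.imwrite(f"pics/{sys.argv[1]}.png",np.hstack(a))
E
python3 st.py p3
```

```text
TCP box [-26.4   7.3  92.6] psi 25.1 87.7969456320402 4.7833 [-2.14369098 -2.99073856  0.16356302]
F [19.5 28.8 92.5] B [-72.3 -14.2  92.6]
```

View pics/p3.png

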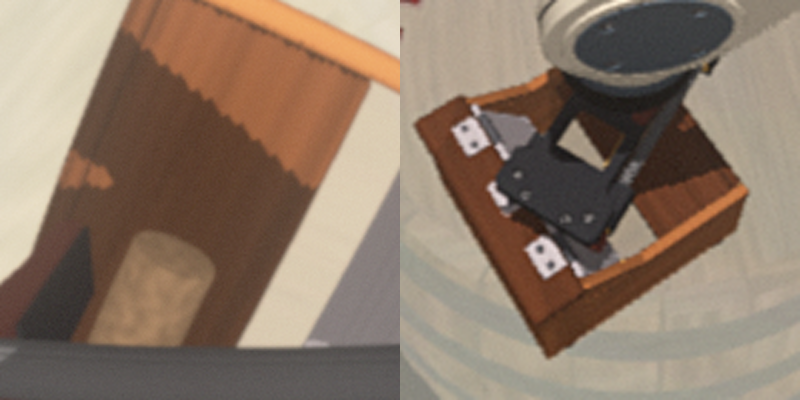

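The flap is held well open, with the box floor showing through the gap. The cork is still on the sill, with the rear finger just in front of it. Now I push gradually, letting the closure lead.

Request:
move_arm --steps '[[[0, 0, 0], 0, 0.04], [[-0.03, 0.07, 0], -0.26, 0.08], [[-0.03, 0.07, 0], -0.26, 0.11], [[-0.03, 0.07, 0], -0.26, 0.15], [[-0.04, 0.07, 0], -0.26, 0.18], [[-0.04, 0.07, 0], -0.26, 0.18], [[0, 0, 0], 0, 0.18]]'

```text
t: 5.47
ee_pos: [508.9, 124.5, 92.5]
orientation: [-0.589, -3.085, 0.0]
ft_force: [-1.4, -3.4, 1.0]
width: 71.8
grasp_force: 1.9
```

```bash
python3 st.py p4
```

```text
TCP box [-16.    7.6  92.5] psi 31.7 71.7728536470518 5.4667 [-1.42623345 -3.39344232  0.96354607]
F [20.3 30.  92.5] B [-52.2 -14.8  92.5]
```

View pics/p4.png

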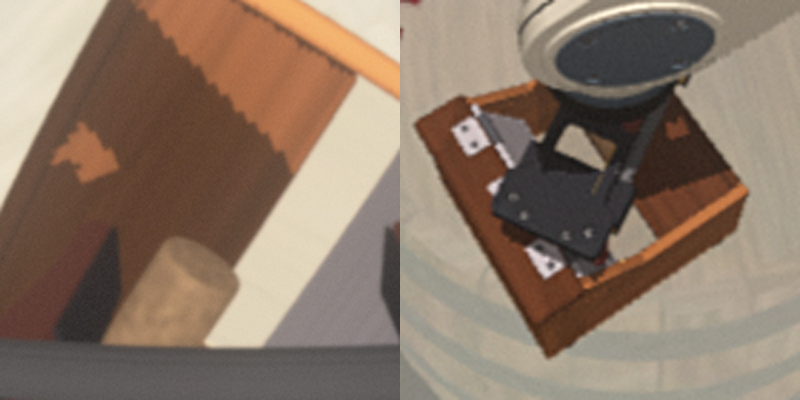

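The cork has advanced to the sill edge and stays square, and the flap is still held. Continuing the same way.

Request:
move_arm --steps '[[[0, 0, 0], 0, 0.22], [[-0.05, 0.08, 0], -0.26, 0.26], [[-0.05, 0.08, 0], -0.26, 0.3], [[-0.05, 0.08, 0], -0.26, 0.34], [[-0.06, 0.08, 0], -0.26, 0.37], [[-0.06, 0.08, 0], -0.26, 0.4], [[0, 0, 0], 0, 0.4], [[0, 0, 0], 0, 0.4]]'

```text
t: 6.23
ee_pos: [518.1, 131.8, 92.4]
orientation: [-0.417, -3.113, 0.0]
ft_force: [-5.2, -1.9, 0.3]
width: 52.8
grasp_force: 2.0
```

```bash
python3 st.py p5
```

```text
TCP box [-4.2  7.9 92.4] psi 38.1 52.82351062358309 6.2333 [-5.20229952 -1.85481679  0.28999645]
F [21.9 28.4 92.4] B [-30.3 -12.6  92.4]
```

View pics/p5.png

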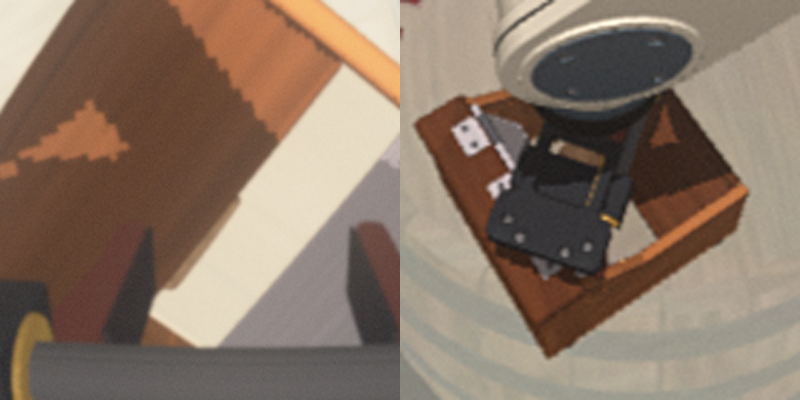

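The cork is off the sill. Its edge shows below the sill's inner edge in the wrist view at about (205,245). Now I draw the fingers up and out and move clear.

Request:
move_arm --steps '[[[0, 0, 0], 0, 0.4], [[0, 0, -0.5], 0, 0.4], [[0, 0, -0.8], 0, 0.4], [[0, 0, -0.8], 0, 0.4], [[0, 0, -0.8], 0, 0.4], [[0, 0, -0.8], 0, 0.4], [[0, 0, -0.8], 0, 0.4], [[0.8, 0, 0], 0, 0.4], [[0.8, 0.3, 0], 0, 0.4], [[0.8, 0.6, 0], 0, 0.4], [[0.8, 0.6, 0], 0, 0.4], [[0.8, 0.6, 0], 0, 0.4], [[0.8, 0.6, 0], 0, 0.4], [[0.8, 0.6, 0], 0, 0.4], [[0.8, 0.6, 0], 0, 0.4], [[0.8, 0.6, 0], 0, 0.4], [[0.8, 0.6, 0], 0, 0.4], [[0, 0, 0], 0, 0.4], [[0, 0, 0], 0, 0.4], [[0, 0, 0], 0, 0.4]]'

```text
t: 8.0
ee_pos: [359.9, 307.7, 205.7]
orientation: [0.416, 3.112, 0.003]
ft_force: [0.8, 0.2, 0.5]
width: 53.0
grasp_force: 0.0
```

```bash
sed -i 's/wrist=(150,130,200)/top=(110,145,140)/' st.py; python3 st.py p6
```

```text
TCP box [-26.  243.4 205.7] psi 38.1 53.00979680475314 8.0 [0.81629701 0.24404809 0.51753046]
F [1.000e-01 2.640e+02 2.058e+02] B [-52.2 222.9 205.6]
```

View pics/p6.png

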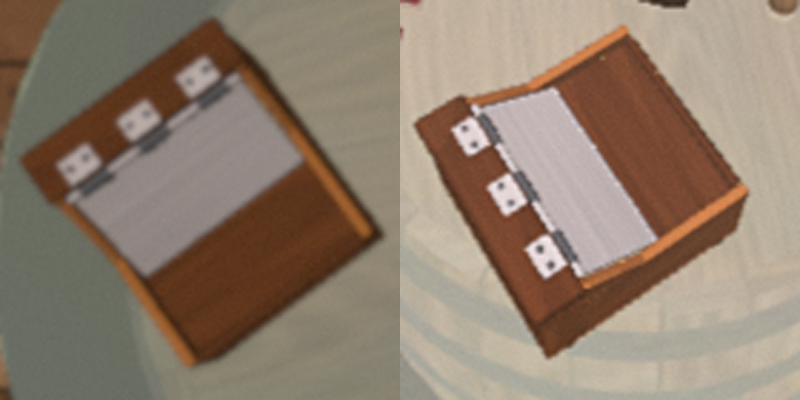

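The sill is empty and the flap is fully shut in both views, and the arm is clear. Handing in.

```bash
python3 -c "
from workcell import ctrl
print(ctrl.close_job())"
```

```text
the job is handed in; nothing more can be done
None
```

The cork went through the flap into the box, the flap is shut with the arm clear, and the job is handed in at about 8 s; no verdict came back, and the cork's rest inside was only glimpsed before the flap closed.

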